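# Index the reagent turntable with its ratchet lever

## Robot

A 6-joint arm with a two-finger parallel gripper is mounted at the origin on a cart in front of the work surface, level with it; the furniture and walls round the work are solid. World frame = base frame: x ahead of the robot, y to its left, z up, the work surface at z = 0. Lengths are in m, angles in rad, forces in N, time in s.
With the tool pointing down it reaches from about 0.35 to 0.775 m from the base axis. Payload 5.5 kg.
Tool frame: the origin (TCP) lies between the finger pads; the fingertips stand 11 mm ahead of it and the grasp point (between the pads) lies 8 mm behind it (tips_ahead is the distance from the TCP to the fingertips, in m); z points along the fingers, y is the line along which they close (so a half turn about z gives the same grasp; the last joint's range is limited). The gripper opens to 85 mm and grips with 20 to 120 N. Pads are 22 mm wide; open, the fingers measure 114 mm over their backs; the gripper's body (76 mm by 85 mm) begins 54 mm behind the grasp point. The pads swing forward as they close: fully open they stand 13 mm farther back than shut.
Start: joints at [0.985, 0.313, 0.046, 1.304, 0, 1.431], TCP at [0.248, 0.519, 0.242] pointing down, gripper open.
Joint ranges: [-2.76, 2.76], [-0.86, 1.69], [-1.03, 1.26], [-2.2, 2.34], [-1.47, 1.5], [-3.14, 3.14]. Speed limits (rad/s): [2.57, 2.57, 3.14, 3.14, 3.14, 3.14].

## Interface

Orientations are given as a unit quaternion [w, x, y, z].
In Python, from workcell import * gives the robot as it stands. The module is installed in compiled form; this text tells all that it offers.
- The arm moves only by the tool jog_arm, never from a script. Its argument "moves" is a list of rows, each an object with "fingers": the closure, from 0 (fully open) to 1 (shut); "slide": the shift along the tool's x, y, z in mm, a list of three; "angular": the turn, a rotation vector about the tool's x, y, z in degrees, a list of three. A call has 1 to 10 rows; each row is the pose to reach, as a shift and turn from the pose commanded when the call began, along the tool's axes at that moment; what a row does not reach only later rows make up. A row lasts 1/12 s, in which the tool goes at most 41.7 mm and 7.16 degrees, less where a joint would pass 70% of its speed; a pose out of reach is approached as far as the arm can. A call with a gripper value outside its range is refused whole. The fingers move at their own pace and stop on an object; "squeeze" is the grip in N (left out, the last holds). Time passes only in rows, so rows that repeat a pose let the fingers close. It gives the time, the measured TCP pose, the force, the opening and the grip force at its end, in the units of the state.
- get_state(): the state, without advancing time (a new reading comes with each control period).
- read_camera(name): name is "scene" or "top" or "wrist"; returns a dict with "color" (420x560x3 uint8, red, green, blue), "fovy" (degrees; the focal length in pixels is half the picture's height over the tangent of half this angle, whatever the lens; pixels are square), "cx", "cy" (the principal point, pixels), "world_from_camera" (4x4, takes a point from camera to world coordinates); the wrist camera has in their place "tool_from_camera" (4x4, takes a point from camera to tool coordinates, whose origin is the TCP and whose axes are the flange's). Camera axes: x right, y down, z forward; pixel columns grow to the right and rows downward; lengths in m; the calibration is good to about 2 mm. A picture is of the moment at which its call begins: read the wrist's pose just before it. There is no depth.
- hand_in(): hands the job in; it is judged then, once.
Trained networks look in a picture, given as the dict that the camera call returned (one of the last four; its "shot" number tells which), for a name from the list of things; names that differ only in an ending like _2 or _b are one class to them, and where a whole thing is asked for, a point or a joint stands for the part that bears it (a point fixed in the world has none). Each returns a list of dicts, best first, with "p" (0 to 1); they miss things now and then, are a little off and sometimes report something else, mostly with a low value. They report only what shows in the picture. A call takes as long as a camera call.
- look_for(target, picture): "point" ([column, row] in pixels, amid what is visible of it).
- tip_of(target, picture): "point" ([column, row] in pixels: a listed point, or the origin of a listed thing).
The state is a dict: "clock": time; "joint_pos": joint angles; "qvel": joint speeds; "tau": joint torques, N m; "tcp_pos": TCP position; "orientation": TCP orientation; "wrist_force": force on the tool from outside, world axes, zero at the start; "ft_torque": the same for the moment, N m; "finger_gap": finger opening in m; "grip_force": force on a finger pad.
Only numpy, scipy, OpenCV 4.12 (cv2) and the standard library are available. Lean on these libraries where they do the work, as an engineer would, in place of code of your own. Each camera call takes 0.05 s, during which the arm holds its last target. There are 200 camera calls.

## Task

Bring the dropper bottle on the reagent turntable round to the fixed steel pointer by working the ratchet lever: push its upright black grip to the stop, let it spring back, and repeat just as often as it takes (the ratchet cannot turn it back). Do not touch the turntable plate or anything standing on it, and leave the lever back at rest.

Things in the scene. Friction and masses are not known exactly. Their poses are not given: they have to be found in the camera images.
- turntable: round aluminium plate 200 mm across, top 54 mm above the bench, on an upright axis; origin on the axis at bench height, z up. Friction holds it. It carries the bottle and some screw-cap pots (tops to 120 mm). The ratchet turns it only clockwise seen from above, 30 deg per full lever stroke (the first stroke 12 to 42 deg, as it starts between steps)
- bottle (a point): centre, half-way up, of the dropper bottle: narrow, amber, black rubber bulb, 38 mm across, 124 mm tall, the only bottle and the tallest thing on the turntable (top 178 mm above the bench); fixed in its pocket, centre 70 mm from the axis and 116 mm above the bench
- pointer_place (a point): where the bottle's centre is when it stands at the pointer: 70 mm from the turntable axis, 116 mm above the bench. The pointer is a fixed steel post, 102 mm tall, at the edge of the turntable's base with a cone aimed at the axis, on the right-hand side seen from the robot
- lever_grip (a point): point 85 mm above the bench on the lever's upright grip, a black round post 18 to 21 mm across, 30 to 130 mm above the bench, 165 mm from the turntable axis, on a flat arm (26 mm above the bench) that turns about that axis. It is on the robot's side, at rest at the right end of its swing; push it left (clockwise from above)
- ratchet_lever (a joint): angle of the lever, rad: 0 at rest, growing as the grip is pushed clockwise seen from above, 0.733 at the solid stop, the end of a full stroke. Needs about 2 to 7 N at the grip; a spring brings it back to 0 when let go, without moving the turntable

How it is judged:
At the end, for the whole second after the job is handed in: The dropper bottle stands still at the pointer (its centre within 14 mm of the pointer place, seen from above) and the lever is back at rest (under 0.1 rad) (horizontal distance between bottle and pointer_place below 0.014 m and value of joint ratchet_lever below 0.1 rad and angular speed of turntable below 0.1 rad/s); the robot touches nothing.
It fails at once if the robot touches the turntable or anything standing on it (contact force between any of the fingers, the arm and turntable above 1 N).
It also fails if it takes over 59 s, if anything falls off the work surface, if the arm or the gripper's body presses on something with over 40 N, if the wrist force passes 120 N, or if a joint passes its speed limit or range.

## Working session

There is one attempt and no reset: what is moved stays moved. The work goes in short steps, Python scripts to look and compute and a tool call to move; the robot and the scene stay as the last step left them, time stands still between calls to the robot, and variables do not carry over. Pictures are saved under pics/ and viewed, at most 10 in all, crops included, and the job is handed in when it is done.

Besides the shell and the picture viewer there is one more tool, called after ">>>" by a JSON object that holds its "method" and its "body", one argument or row to a line. jog_arm: Moves the arm, as the interface text tells. Its arguments: {"type":"object","properties":{"moves":{"type":"array","items":{"type":"object","properties":{"fingers":{"type":"number"},"slide":{"type":"array","items":{"type":"number"}},"angular":{"type":"array","items":{"type":"number"}}}}},"squeeze":{"type":"number"}},"required":["moves"]}

```bash
mkdir -p pics
cat > h.py <<'E'
from workcell import *
import numpy as np, cv2
def ray(p,d):
    f=d["color"].shape[0]/2/np.tan(np.radians(d["fovy"])/2)
    T=np.array(d["world_from_camera"]); v=T[:3,:3]@np.array([(p[0]-d["cx"])/f,(p[1]-d["cy"])/f,1]); return T[:3,3],v
def at(p,d,z):
    o,v=ray(p,d); return o+v*(z-o[2])/v[2]
def save(d,n): cv2.imwrite(f"pics/{n}.png",d["color"][:,:,::-1])
E
python3 - <<'E'
from h import *
s=get_state();print(s["clock"],s["tcp_pos"],s["orientation"],s["wrist_force"])
for c in ("scene","top"):
    d=read_camera(c);save(d,c+"0")
    print(c,np.array(d["world_from_camera"])[:3,3].round(3))
    for t,z in (("turntable",0),("bottle",.116),("pointer_place",.116),("lever_grip",.085)):
        for r in tip_of(t,d)[:2]: print(t,r["p"],np.round(r["point"],1),at(r["point"],d,z).round(4))
E
```

```text
0.0 [0.24763402 0.51839425 0.24139484] [-3.34078527e-04  2.21044219e-01  9.75263345e-01 -8.66160522e-04] [ 0.14064632 -0.33139872 -0.17291757]
scene [ 0.157 -0.05   0.842]
turntable 0.57 [255.8 217. ] [ 0.5736 -0.2712  0.    ]
bottle 0.89 [220.8 185.5] [ 0.6116 -0.2194  0.116 ]
pointer_place 0.98 [285.1 172.5] [ 0.5715 -0.3413  0.116 ]
lever_grip 0.98 [327.3 247.1] [ 0.4056 -0.3286  0.085 ]
top [ 0.367 -0.251  0.949]
bottle 0.62 [252.3 179.8] [ 0.6006 -0.2141  0.116 ]
pointer_place 0.93 [325.8 191.4] [ 0.5694 -0.3474  0.116 ]
lever_grip 0.86 [323.7 280.3] [ 0.4102 -0.3325  0.085 ]
```

View pics/scene0.png

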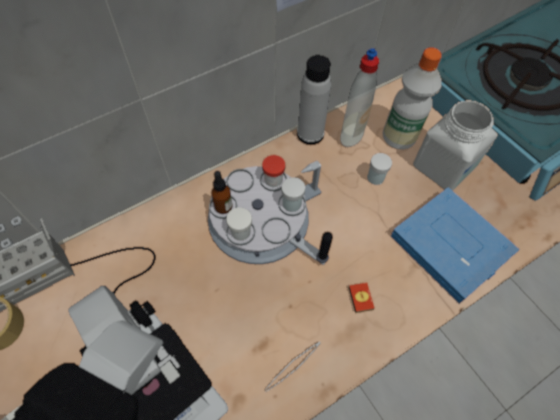

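View pics/top0.png

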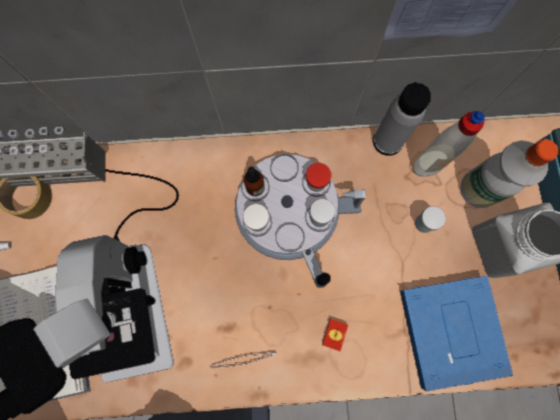

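The views show the turntable centre at (258,204) in scene and (287,201) in top. The bottle is on the left, the pointer on the right at (350,203) in top, and the black grip at (322,279) in top.

Run:
```python
from h import *
for c,p in (("scene",(258,204)),("top",(287.5,201))):
    d=read_camera(c); C=at(p,d,.056); print(c,C.round(4))
    P={t:at(tip_of(t,d)[0]["point"],d,z) for t,z in (("bottle",.116),("pointer_place",.116),("lever_grip",.085))}
    for t,v in P.items():
        w=v-C; print(t,v.round(4),"r",np.hypot(*w[:2]).round(4),"az",np.degrees(np.arctan2(w[1],w[0])).round(1))
s=get_state()
from scipy.spatial.transform import Rotation as R
q=s["orientation"]; print(R.from_quat(np.r_[q[1:],q[0]]).as_matrix().round(3),s["clock"])
```

```text
scene [ 0.5695 -0.276   0.056 ]
bottle [ 0.6079 -0.2163  0.116 ] r 0.071 az 57.2
pointer_place [ 0.5727 -0.3425  0.116 ] r 0.0666 az -87.3
lever_grip [ 0.4118 -0.3287  0.085 ] r 0.1663 az -161.5
top [ 0.5698 -0.2778  0.056 ]
bottle [ 0.6028 -0.2173  0.116 ] r 0.0689 az 61.3
pointer_place [ 0.5659 -0.3452  0.116 ] r 0.0676 az -93.3
lever_grip [ 0.4137 -0.3364  0.085 ] r 0.1667 az -159.4
[[-0.902  0.431  0.   ]
 [ 0.431  0.902  0.   ]
 [-0.     0.    -1.   ]] 0.9
```

Run:
```python
from h import *
a=read_camera("scene");b=read_camera("top")
for n,p,q in (("grip",(326,234),(322,280)),("blockcorner",(107,287),(110,247)),("head right",(161,347),(108,340)),("knob",(143,312),(134,257)),("black",(60,380),(30,345))):
    o,v=ray(p,a);r,w=ray(q,b)
    k=np.linalg.lstsq(np.c_[v,-w],r-o,rcond=None)[0]; X=o+k[0]*v;Y=r+k[1]*w
    print(n,((X+Y)/2).round(3),np.linalg.norm(X-Y).round(3))
for p in ((172,370),(150,245),(60,250),(250,405)): print(p,at(p,b,0).round(3))
```

```text
grip [ 0.409 -0.324  0.137] 0.003
blockcorner [0.486 0.026 0.197] 0.017
head right [ 0.34  -0.006  0.275] 0.004
knob [0.476 0.013 0.083] 0.003
black [0.347 0.09  0.318] 0.025
(172, 370) [ 0.263 -0.033  0.   ]
(150, 245) [0.51  0.007 0.   ]
(60, 250) [0.512 0.19  0.   ]
(250, 405) [ 0.189 -0.18   0.   ]
```

Run:
```python
from h import *
s=cv2.imread("pics/scene0.png")[240:420,0:240];t=cv2.imread("pics/top0.png")[200:420,0:200]
cv2.imwrite("pics/crop.png",np.hstack([cv2.resize(s,(400,300),interpolation=2),cv2.resize(t,(400,440),interpolation=2)[:300]]))
```

```text
(no output)
```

View pics/crop.png

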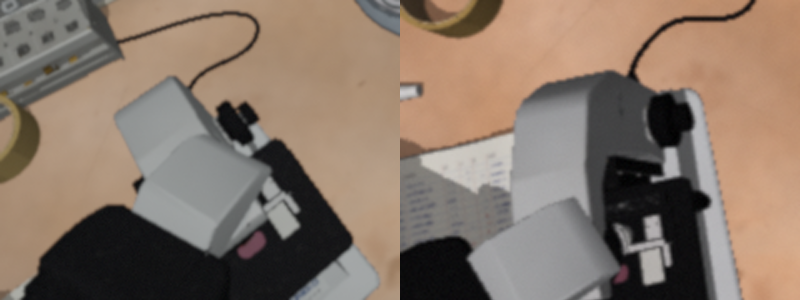

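The crop shows a microscope between the arm and the lever (head about 0.28–0.3 m high, a black part maybe higher). I'll lift over it first.

>>> {"method": "jog_arm", "body": {
  "moves": [
    {"slide": [0,0,-40],"fingers": 1},
    {"slide": [0,0,-80],"fingers": 1},
    {"slide": [0,0,-120],"fingers": 1},
    {"slide": [0,0,-160],"fingers": 1},
    {"slide": [0,0,-200],"fingers": 1},
    {"slide": [0,0,-240],"fingers": 1},
    {"slide": [0,0,-280],"fingers": 1},
    {"slide": [0,0,-280],"fingers": 1},
    {"slide": [0,0,-280],"fingers": 1}
  ]
}}

```text
schema error: expected keys fingers, slide, angular
```

Run:
```python
from h import *
a=read_camera("scene");b=read_camera("top")
cv2.imwrite("pics/c1.png",np.hstack([a["color"][200:,:300,::-1],b["color"][200:,:300,::-1]]))
print(get_state()["joint_pos"],get_state()["tcp_pos"])
```

```text
[9.85387270e-01 3.13186663e-01 4.60932515e-02 1.30359154e+00
 3.19307819e-06 1.43118177e+00] [0.2479633  0.51883068 0.24232801]
```

View pics/c1.png

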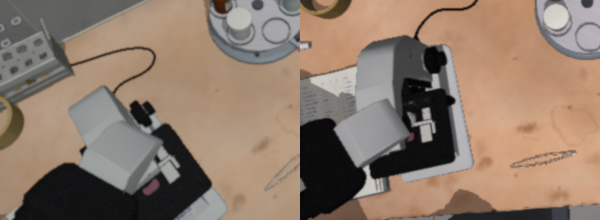

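The move was refused because every row needs all three keys, so the picture is unchanged. Retrying.

>>> {"method": "jog_arm", "body": {
  "moves": [
    {"slide": [0,0,-40],"angular": [0,0,0],"fingers": 1},
    {"slide": [0,0,-80],"angular": [0,0,0],"fingers": 1},
    {"slide": [0,0,-120],"angular": [0,0,0],"fingers": 1},
    {"slide": [0,0,-160],"angular": [0,0,0],"fingers": 1},
    {"slide": [0,0,-200],"angular": [0,0,0],"fingers": 1},
    {"slide": [0,0,-240],"angular": [0,0,0],"fingers": 1},
    {"slide": [0,0,-280],"angular": [0,0,0],"fingers": 1},
    {"slide": [0,0,-280],"angular": [0,0,0],"fingers": 1},
    {"slide": [0,0,-280],"angular": [0,0,0],"fingers": 1}
  ]
}}

```text
clock: 1.85
tcp_pos: [0.2482, 0.5191, 0.5252]
orientation: [0.001, 0.221, 0.975, 0.003]
wrist_force: [0.8, 0.7, 0.6]
finger_gap: 0.0002
grip_force: 0.0
```

Run:
```python
from h import *
a=read_camera("scene");b=read_camera("top")
cv2.imwrite("pics/c2.png",np.hstack([a["color"][200:,:300,::-1],b["color"][200:,:300,::-1]]))
print(get_state()["joint_pos"],get_state()["tcp_pos"])
```

```text
[9.85373512e-01 5.11437784e-01 1.07598894e+00 2.13443302e+00
 3.01503735e-05 1.43119762e+00] [0.24847482 0.51960219 0.52172381]
```

View pics/c2.png

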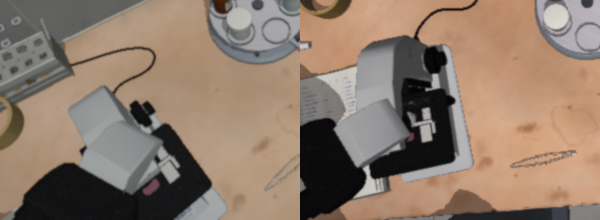

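>>> {"method": "jog_arm", "body": {
  "moves": [
    {"slide": [-35,-20,0],"angular": [0,0,0],"fingers": 1},
    {"slide": [-70,-40,0],"angular": [0,0,0],"fingers": 1},
    {"slide": [-105,-60,0],"angular": [0,0,0],"fingers": 1},
    {"slide": [-140,-81,0],"angular": [0,0,0],"fingers": 1},
    {"slide": [-175,-101,0],"angular": [0,0,0],"fingers": 1},
    {"slide": [-210,-121,0],"angular": [0,0,0],"fingers": 1},
    {"slide": [-245,-142,0],"angular": [0,0,0],"fingers": 1},
    {"slide": [-280,-162,0],"angular": [0,0,0],"fingers": 1},
    {"slide": [-315,-182,0],"angular": [0,0,0],"fingers": 1},
    {"slide": [-350,-202,0],"angular": [0,0,0],"fingers": 1}
  ]
}}

```text
clock: 2.78
tcp_pos: [0.4767, 0.1837, 0.5206]
orientation: [-0.001, 0.221, 0.975, -0.0]
wrist_force: [0.2, 0.5, -0.0]
finger_gap: 0.0
grip_force: 0.0
```

>>> {"method": "jog_arm", "body": {
  "moves": [
    {"slide": [-13,-38,0],"angular": [0,0,-5],"fingers": 1},
    {"slide": [-26,-76,0],"angular": [0,0,-10],"fingers": 1},
    {"slide": [-39,-114,0],"angular": [0,0,-15],"fingers": 1},
    {"slide": [-52,-152,0],"angular": [0,0,-20],"fingers": 1},
    {"slide": [-65,-190,0],"angular": [0,0,-25.5],"fingers": 1},
    {"slide": [-78,-228,0],"angular": [0,0,-25.5],"fingers": 1},
    {"slide": [-92,-266,0],"angular": [0,0,-25.5],"fingers": 1},
    {"slide": [-105,-304,0],"angular": [0,0,-25.5],"fingers": 1},
    {"slide": [-118,-342,0],"angular": [0,0,-25.5],"fingers": 1},
    {"slide": [-131,-380,0],"angular": [0,0,-25.5],"fingers": 1}
  ]
}}

```text
clock: 3.62
tcp_pos: [0.4297, -0.2151, 0.5204]
orientation: [-0.001, 0.0, 1.0, 0.001]
wrist_force: [1.5, 1.1, 0.1]
finger_gap: -0.0
grip_force: 0.0
```

>>> {"method": "jog_arm", "body": {
  "moves": [
    {"slide": [5,-40,0],"angular": [0,0,0],"fingers": 1},
    {"slide": [10,-80,0],"angular": [0,0,0],"fingers": 1},
    {"slide": [15,-120,0],"angular": [0,0,0],"fingers": 1},
    {"slide": [19,-160,0],"angular": [0,0,0],"fingers": 1},
    {"slide": [19,-180,35],"angular": [0,0,0],"fingers": 1},
    {"slide": [19,-180,75],"angular": [0,0,0],"fingers": 1},
    {"slide": [19,-180,115],"angular": [0,0,0],"fingers": 1},
    {"slide": [19,-180,155],"angular": [0,0,0],"fingers": 1},
    {"slide": [19,-180,195],"angular": [0,0,0],"fingers": 1},
    {"slide": [19,-180,235],"angular": [0,0,0],"fingers": 1}
  ]
}}

```text
clock: 4.45
tcp_pos: [0.4102, -0.3917, 0.2829]
orientation: [-0.001, 0.0, 1.0, 0.001]
wrist_force: [0.2, -1.1, -0.5]
finger_gap: 0.0
grip_force: 0.0
```

Run:
```python
from h import *
a=read_camera("scene");b=read_camera("top")
for d in (a,b):
    for r in tip_of("lever_grip",d)[:1]: print(r["p"],at(r["point"],d,.085).round(4))
cv2.imwrite("pics/c3.png",np.hstack([a["color"][100:350,150:450,::-1],b["color"][100:350,150:450,::-1]]))
print(get_state()["tcp_pos"])
```

```text
[ 0.41090125 -0.39239184  0.28642013]
```

View pics/c3.png

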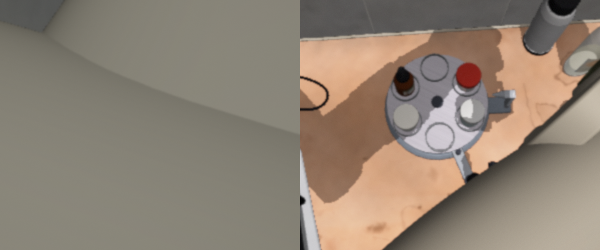

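Scene camera is blocked by the arm; top still shows the turntable and the grip's foot at (470,178). Descending beside the grip.

>>> {"method": "jog_arm", "body": {
  "moves": [
    {"slide": [0,0,40],"angular": [0,0,0],"fingers": 1},
    {"slide": [0,0,80],"angular": [0,0,0],"fingers": 1},
    {"slide": [0,0,120],"angular": [0,0,0],"fingers": 1},
    {"slide": [0,0,150],"angular": [0,0,0],"fingers": 1},
    {"slide": [0,0,175],"angular": [0,0,0],"fingers": 1},
    {"slide": [0,0,192],"angular": [0,0,0],"fingers": 1},
    {"slide": [0,0,192],"angular": [0,0,0],"fingers": 1},
    {"slide": [0,0,192],"angular": [0,0,0],"fingers": 1}
  ]
}}

```text
clock: 5.32
tcp_pos: [0.4138, -0.396, 0.098]
orientation: [0.001, 0.0, 1.0, -0.002]
wrist_force: [0.9, -0.3, 0.7]
finger_gap: 0.0003
grip_force: 0.0
```

Run:
```python
from h import *
s=get_state();print(s["tcp_pos"],s["wrist_force"])
d=read_camera("wrist");r=tip_of("lever_grip",d)[:1];print(r)
from scipy.spatial.transform import Rotation as R
q=s["orientation"];T=np.eye(4);T[:3,:3]=R.from_quat(np.r_[q[1:],q[0]]).as_matrix();T[:3,3]=s["tcp_pos"]
d["world_from_camera"]=T@np.array(d["tool_from_camera"])
if r: print(at(r[0]["point"],d,.085))
save(d,"w")
b=read_camera("top")
for t in("bottle","lever_grip","pointer_place"): print(t,[(r["p"],np.round(r["point"])) for r in tip_of(t,b)[:1]])
```

```text
[ 0.41375093 -0.39597338  0.09804146] [ 0.8638004  -0.29907911  0.67915061]
[{'point': [436.9, 279.5], 'p': 0.65}]
[ 0.41345794 -0.32914749  0.085     ]
bottle [(0.78, array([250., 179.]))]
lever_grip [(0.82, array([324., 280.]))]
pointer_place []
```

View pics/w.png

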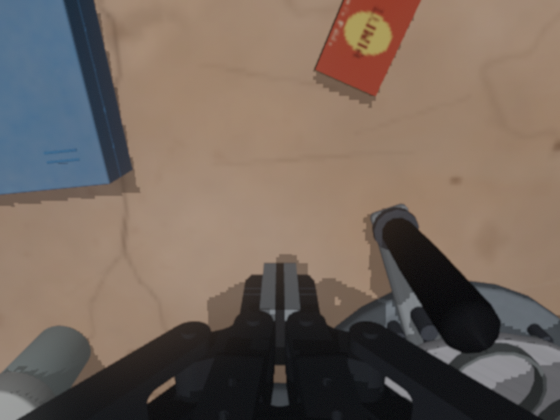

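The wrist view shows the black grip at (435,275), right beside the closed fingers and in line with them (x matches at 0.413). Pushing now.

>>> {"method": "jog_arm", "body": {
  "moves": [
    {"slide": [0,20,0],"angular": [0,0,0],"fingers": 1},
    {"slide": [0,35,0],"angular": [0,0,0],"fingers": 1},
    {"slide": [0,50,0],"angular": [0,0,0],"fingers": 1},
    {"slide": [0,65,0],"angular": [0,0,0],"fingers": 1},
    {"slide": [0,80,0],"angular": [0,0,0],"fingers": 1},
    {"slide": [0,95,0],"angular": [0,0,0],"fingers": 1},
    {"slide": [0,110,0],"angular": [0,0,0],"fingers": 1},
    {"slide": [0,125,0],"angular": [0,0,0],"fingers": 1},
    {"slide": [0,130,0],"angular": [0,0,0],"fingers": 1},
    {"slide": [0,130,0],"angular": [0,0,0],"fingers": 1}
  ]
}}

```text
clock: 6.45
tcp_pos: [0.4137, -0.2639, 0.0968]
orientation: [0.002, -0.0, 1.0, -0.002]
wrist_force: [2.6, -2.1, 4.6]
finger_gap: -0.0002
grip_force: 2.8
```

>>> {"method": "jog_arm", "body": {
  "moves": [
    {"slide": [0,5,0],"angular": [0,0,0],"fingers": 1},
    {"slide": [0,10,0],"angular": [0,0,0],"fingers": 1},
    {"slide": [0,10,0],"angular": [0,0,0],"fingers": 1}
  ]
}}

```text
clock: 6.7
tcp_pos: [0.4144, -0.2555, 0.0969]
orientation: [0.003, 0.0, 1.0, -0.002]
wrist_force: [3.6, -4.0, 4.2]
finger_gap: 0.0001
grip_force: 3.8
```

>>> {"method": "jog_arm", "body": {
  "moves": [
    {"slide": [0,5,0],"angular": [0,0,0],"fingers": 1},
    {"slide": [0,5,0],"angular": [0,0,0],"fingers": 1}
  ]
}}

```text
clock: 6.87
tcp_pos: [0.4146, -0.2508, 0.0969]
orientation: [0.003, 0.001, 1.0, -0.002]
wrist_force: [4.7, -5.2, 3.2]
finger_gap: 0.0001
grip_force: 4.0
```

```bash
cat > m.py <<'E'
from h import *
s=get_state();print(s["clock"],s["tcp_pos"],s["wrist_force"])
C=np.array([.570,-.277])
for c in ("top","scene"):
    b=read_camera(c)
    for t,z in(("bottle",.116),("lever_grip",.085)):
        for r in tip_of(t,b)[:1]:
            w=at(r["point"],b,z)[:2]-C; print(c,t,r["p"],"r",np.hypot(*w).round(3),"az",np.degrees(np.arctan2(w[1],w[0])).round(1))
E
python3 m.py
```

```text
6.8667 [ 0.41457033 -0.25080553  0.09691092] [ 4.7189144  -5.19651815  3.23398505]
top bottle 0.83 r 0.069 az 39.1
```

>>> {"method": "jog_arm", "body": {
  "moves": [
    {"slide": [0,5,0],"angular": [0,0,0],"fingers": 1},
    {"slide": [0,5,0],"angular": [0,0,0],"fingers": 1}
  ]
}}

```text
clock: 7.33
tcp_pos: [0.4147, -0.2461, 0.0969]
orientation: [0.003, 0.001, 1.0, -0.002]
wrist_force: [4.6, -6.2, 4.3]
finger_gap: 0.0001
grip_force: 4.2
```

>>> {"method": "jog_arm", "body": {
  "moves": [
    {"slide": [0,5,0],"angular": [0,0,0],"fingers": 1},
    {"slide": [0,5,0],"angular": [0,0,0],"fingers": 1}
  ]
}}

```text
clock: 7.5
tcp_pos: [0.4148, -0.2412, 0.0969]
orientation: [0.003, 0.001, 1.0, -0.002]
wrist_force: [4.5, -7.2, 4.6]
finger_gap: -0.0003
grip_force: 4.3
```

>>> {"method": "jog_arm", "body": {
  "moves": [
    {"slide": [0,4,0],"angular": [0,0,0],"fingers": 1},
    {"slide": [0,4,0],"angular": [0,0,0],"fingers": 1}
  ]
}}

```text
clock: 7.67
tcp_pos: [0.4149, -0.2374, 0.097]
orientation: [0.003, 0.001, 1.0, -0.003]
wrist_force: [4.9, -6.1, 4.4]
finger_gap: -0.0001
grip_force: 4.3
```

>>> {"method": "jog_arm", "body": {
  "moves": [
    {"slide": [0,4,0],"angular": [0,0,0],"fingers": 1},
    {"slide": [0,4,0],"angular": [0,0,0],"fingers": 1}
  ]
}}

```text
clock: 7.83
tcp_pos: [0.4154, -0.2351, 0.0972]
orientation: [0.003, 0.001, 1.0, -0.004]
wrist_force: [4.8, -11.8, 0.4]
finger_gap: -0.0001
grip_force: 6.4
```

>>> {"method": "jog_arm", "body": {
  "moves": [
    {"slide": [0,4,0],"angular": [0,0,0],"fingers": 1},
    {"slide": [0,4,0],"angular": [0,0,0],"fingers": 1}
  ]
}}

```text
clock: 8.0
tcp_pos: [0.4158, -0.2339, 0.0973]
orientation: [0.003, 0.002, 1.0, -0.007]
wrist_force: [3.8, -20.9, -4.4]
finger_gap: 0.0003
grip_force: 10.7
```

>>> {"method": "jog_arm", "body": {
  "moves": [
    {"slide": [0,4,0],"angular": [0,0,0],"fingers": 1},
    {"slide": [0,4,0],"angular": [0,0,0],"fingers": 1}
  ]
}}

```text
clock: 8.17
tcp_pos: [0.4162, -0.2328, 0.0975]
orientation: [0.003, 0.003, 1.0, -0.01]
wrist_force: [4.4, -29.8, -9.6]
finger_gap: -0.0002
grip_force: 15.1
```

```bash
python3 m.py
python3 - <<'E'
from h import *
a=read_camera("wrist");b=read_camera("top")
cv2.imwrite("pics/c4.png",np.hstack([a["color"][120:,260:,::-1],b["color"][100:400,150:450,::-1]]))
E
```

```text
8.1667 [ 0.41620125 -0.23277762  0.09750766] [  4.43527174 -29.82595213  -9.64809271]
top bottle 0.58 r 0.069 az 29.4
```

View pics/c4.png

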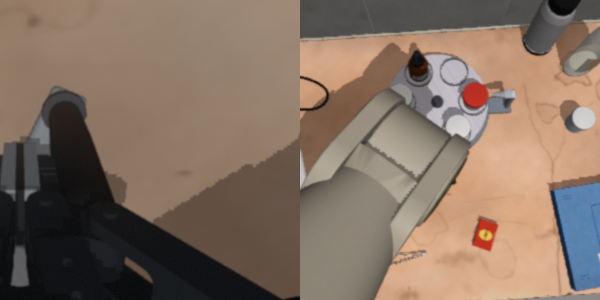

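The wrist view shows the grip pressed at its stop, with force rising from y≈-0.236. The bottle turned 30° (59°→29°), so about 119° is left: four more strokes. Letting it spring back.

>>> {"method": "jog_arm", "body": {
  "moves": [
    {"slide": [0,-20,0],"angular": [0,0,0],"fingers": 1},
    {"slide": [0,-50,0],"angular": [0,0,0],"fingers": 1},
    {"slide": [0,-80,0],"angular": [0,0,0],"fingers": 1},
    {"slide": [0,-110,0],"angular": [0,0,0],"fingers": 1},
    {"slide": [0,-140,0],"angular": [0,0,0],"fingers": 1},
    {"slide": [0,-171,0],"angular": [0,0,0],"fingers": 1},
    {"slide": [0,-171,0],"angular": [0,0,0],"fingers": 1},
    {"slide": [0,-171,0],"angular": [0,0,0],"fingers": 1},
    {"slide": [0,-171,0],"angular": [0,0,0],"fingers": 1}
  ]
}}

```text
clock: 9.32
tcp_pos: [0.411, -0.3925, 0.0943]
orientation: [-0.001, 0.001, 1.0, 0.002]
wrist_force: [-0.3, 0.3, -0.1]
finger_gap: 0.0
grip_force: 0.0
```

```bash
python3 m.py
```

```text
9.3167 [ 0.41096505 -0.39250737  0.09433113] [-0.3416642   0.25380145 -0.09954776]
top bottle 0.68 r 0.069 az 30.0
top lever_grip 0.58 r 0.169 az -159.2
```

Lever back at rest, plate unmoved. Stroke 2.

>>> {"method": "jog_arm", "body": {
  "moves": [
    {"slide": [0,35,0],"angular": [0,0,0],"fingers": 1},
    {"slide": [0,52,0],"angular": [0,0,0],"fingers": 1},
    {"slide": [0,69,0],"angular": [0,0,0],"fingers": 1},
    {"slide": [0,86,0],"angular": [0,0,0],"fingers": 1},
    {"slide": [0,103,0],"angular": [0,0,0],"fingers": 1},
    {"slide": [0,120,0],"angular": [0,0,0],"fingers": 1},
    {"slide": [0,137,0],"angular": [0,0,0],"fingers": 1},
    {"slide": [0,154,0],"angular": [0,0,0],"fingers": 1},
    {"slide": [0,168,0],"angular": [0,0,0],"fingers": 1},
    {"slide": [0,168,0],"angular": [0,0,0],"fingers": 1}
  ]
}}

```text
clock: 10.45
tcp_pos: [0.4163, -0.2331, 0.0979]
orientation: [0.003, 0.001, 1.0, -0.01]
wrist_force: [3.8, -25.3, -8.0]
finger_gap: 0.0002
grip_force: 13.0
```

>>> {"method": "jog_arm", "body": {
  "moves": [
    {"slide": [0,2,0],"angular": [0,0,0],"fingers": 1},
    {"slide": [0,2,0],"angular": [0,0,0],"fingers": 1}
  ]
}}

```text
clock: 10.62
tcp_pos: [0.4163, -0.2328, 0.0979]
orientation: [0.003, 0.002, 1.0, -0.01]
wrist_force: [3.6, -26.9, -9.8]
finger_gap: 0.0003
grip_force: 14.2
```

>>> {"method": "jog_arm", "body": {
  "moves": [
    {"slide": [0,-20,0],"angular": [0,0,0],"fingers": 1},
    {"slide": [0,-50,0],"angular": [0,0,0],"fingers": 1},
    {"slide": [0,-80,0],"angular": [0,0,0],"fingers": 1},
    {"slide": [0,-110,0],"angular": [0,0,0],"fingers": 1},
    {"slide": [0,-140,0],"angular": [0,0,0],"fingers": 1},
    {"slide": [0,-170,0],"angular": [0,0,0],"fingers": 1},
    {"slide": [0,-170,0],"angular": [0,0,0],"fingers": 1},
    {"slide": [0,-170,0],"angular": [0,0,0],"fingers": 1},
    {"slide": [0,-170,0],"angular": [0,0,0],"fingers": 1}
  ]
}}

```text
clock: 11.37
tcp_pos: [0.4116, -0.3927, 0.095]
orientation: [-0.0, 0.0, 1.0, 0.001]
wrist_force: [0.0, 0.7, -0.8]
finger_gap: 0.0001
grip_force: 0.0
```

```bash
python3 m.py
```

```text
11.3667 [ 0.41155449 -0.39272092  0.0950162 ] [ 0.00943819  0.67187063 -0.83024827]
top bottle 0.96 r 0.067 az 1.5
top lever_grip 0.67 r 0.166 az -160.4
```

>>> {"method": "jog_arm", "body": {
  "moves": [
    {"slide": [0,35,0],"angular": [0,0,0],"fingers": 1},
    {"slide": [0,52,0],"angular": [0,0,0],"fingers": 1},
    {"slide": [0,69,0],"angular": [0,0,0],"fingers": 1},
    {"slide": [0,86,0],"angular": [0,0,0],"fingers": 1},
    {"slide": [0,103,0],"angular": [0,0,0],"fingers": 1},
    {"slide": [0,120,0],"angular": [0,0,0],"fingers": 1},
    {"slide": [0,137,0],"angular": [0,0,0],"fingers": 1},
    {"slide": [0,154,0],"angular": [0,0,0],"fingers": 1},
    {"slide": [0,168,0],"angular": [0,0,0],"fingers": 1},
    {"slide": [0,168,0],"angular": [0,0,0],"fingers": 1}
  ]
}}

```text
clock: 12.5
tcp_pos: [0.4163, -0.2332, 0.0979]
orientation: [0.003, 0.001, 1.0, -0.01]
wrist_force: [2.2, -24.8, -7.6]
finger_gap: -0.0002
grip_force: 12.9
```

>>> {"method": "jog_arm", "body": {
  "moves": [
    {"slide": [0,0,0],"angular": [0,0,0],"fingers": 1},
    {"slide": [0,-20,0],"angular": [0,0,0],"fingers": 1},
    {"slide": [0,-50,0],"angular": [0,0,0],"fingers": 1},
    {"slide": [0,-80,0],"angular": [0,0,0],"fingers": 1},
    {"slide": [0,-110,0],"angular": [0,0,0],"fingers": 1},
    {"slide": [0,-140,0],"angular": [0,0,0],"fingers": 1},
    {"slide": [0,-168,0],"angular": [0,0,0],"fingers": 1},
    {"slide": [0,-168,0],"angular": [0,0,0],"fingers": 1},
    {"slide": [0,-168,0],"angular": [0,0,0],"fingers": 1},
    {"slide": [0,-168,0],"angular": [0,0,0],"fingers": 1}
  ]
}}

```text
clock: 13.33
tcp_pos: [0.4115, -0.3926, 0.095]
orientation: [-0.0, 0.0, 1.0, 0.001]
wrist_force: [0.6, 0.6, -0.1]
finger_gap: -0.0003
grip_force: 0.0
```

```bash
python3 m.py
```

```text
13.3333 [ 0.41150938 -0.39263899  0.09496845] [ 0.5676335   0.6303548  -0.10452347]
top bottle 0.58 r 0.068 az -33.7
top lever_grip 0.79 r 0.172 az -160.7
```

>>> {"method": "jog_arm", "body": {
  "moves": [
    {"slide": [0,35,0],"angular": [0,0,0],"fingers": 1},
    {"slide": [0,52,0],"angular": [0,0,0],"fingers": 1},
    {"slide": [0,69,0],"angular": [0,0,0],"fingers": 1},
    {"slide": [0,86,0],"angular": [0,0,0],"fingers": 1},
    {"slide": [0,103,0],"angular": [0,0,0],"fingers": 1},
    {"slide": [0,120,0],"angular": [0,0,0],"fingers": 1},
    {"slide": [0,137,0],"angular": [0,0,0],"fingers": 1},
    {"slide": [0,154,0],"angular": [0,0,0],"fingers": 1},
    {"slide": [0,168,0],"angular": [0,0,0],"fingers": 1},
    {"slide": [0,168,0],"angular": [0,0,0],"fingers": 1}
  ]
}}

```text
clock: 14.47
tcp_pos: [0.4163, -0.2332, 0.0979]
orientation: [0.003, 0.001, 1.0, -0.01]
wrist_force: [2.9, -25.3, -8.4]
finger_gap: 0.0
grip_force: 12.9
```

>>> {"method": "jog_arm", "body": {
  "moves": [
    {"slide": [0,0,0],"angular": [0,0,0],"fingers": 1},
    {"slide": [0,-20,0],"angular": [0,0,0],"fingers": 1},
    {"slide": [0,-50,0],"angular": [0,0,0],"fingers": 1},
    {"slide": [0,-80,0],"angular": [0,0,0],"fingers": 1},
    {"slide": [0,-110,0],"angular": [0,0,0],"fingers": 1},
    {"slide": [0,-140,0],"angular": [0,0,0],"fingers": 1},
    {"slide": [0,-168,0],"angular": [0,0,0],"fingers": 1},
    {"slide": [0,-168,0],"angular": [0,0,0],"fingers": 1},
    {"slide": [0,-168,0],"angular": [0,0,0],"fingers": 1},
    {"slide": [0,-168,0],"angular": [0,0,0],"fingers": 1}
  ]
}}

```text
clock: 15.3
tcp_pos: [0.4115, -0.3926, 0.095]
orientation: [-0.0, 0.0, 1.0, 0.001]
wrist_force: [-0.1, 1.0, -0.2]
finger_gap: 0.0
grip_force: 0.0
```

```bash
python3 m.py
```

```text
15.3 [ 0.41152992 -0.39263873  0.09498611] [-0.07943112  0.95034912 -0.21546503]
top bottle 0.72 r 0.069 az -61.0
top lever_grip 0.9 r 0.17 az -159.6
```

The bottle is at -61° and the pointer at -90°, so one last stroke.

>>> {"method": "jog_arm", "body": {
  "moves": [
    {"slide": [0,35,0],"angular": [0,0,0],"fingers": 1},
    {"slide": [0,52,0],"angular": [0,0,0],"fingers": 1},
    {"slide": [0,69,0],"angular": [0,0,0],"fingers": 1},
    {"slide": [0,86,0],"angular": [0,0,0],"fingers": 1},
    {"slide": [0,103,0],"angular": [0,0,0],"fingers": 1},
    {"slide": [0,120,0],"angular": [0,0,0],"fingers": 1},
    {"slide": [0,137,0],"angular": [0,0,0],"fingers": 1},
    {"slide": [0,154,0],"angular": [0,0,0],"fingers": 1},
    {"slide": [0,168,0],"angular": [0,0,0],"fingers": 1},
    {"slide": [0,168,0],"angular": [0,0,0],"fingers": 1}
  ]
}}

```text
clock: 16.43
tcp_pos: [0.4163, -0.2332, 0.0979]
orientation: [0.003, 0.001, 1.0, -0.01]
wrist_force: [2.5, -25.8, -8.6]
finger_gap: 0.0001
grip_force: 12.9
```

>>> {"method": "jog_arm", "body": {
  "moves": [
    {"slide": [0,0,0],"angular": [0,0,0],"fingers": 1},
    {"slide": [0,-20,0],"angular": [0,0,0],"fingers": 1},
    {"slide": [0,-50,0],"angular": [0,0,0],"fingers": 1},
    {"slide": [0,-80,0],"angular": [0,0,0],"fingers": 1},
    {"slide": [0,-110,0],"angular": [0,0,0],"fingers": 1},
    {"slide": [0,-140,0],"angular": [0,0,0],"fingers": 1},
    {"slide": [0,-168,0],"angular": [0,0,0],"fingers": 1},
    {"slide": [0,-168,0],"angular": [0,0,0],"fingers": 1},
    {"slide": [0,-168,0],"angular": [0,0,0],"fingers": 1},
    {"slide": [0,-168,0],"angular": [0,0,0],"fingers": 1}
  ]
}}

```text
clock: 17.27
tcp_pos: [0.4115, -0.3926, 0.095]
orientation: [-0.0, 0.0, 1.0, 0.001]
wrist_force: [0.7, 1.7, -0.2]
finger_gap: -0.0001
grip_force: 0.0
```

```bash
python3 m.py
python3 - <<'E'
from h import *
b=read_camera("top"); save(b,"end")
for t in("bottle","pointer_place"): print([(r["p"],at(r["point"],b,.116)) for r in tip_of(t,b)[:1]])
E
```

```text
17.2667 [ 0.41153896 -0.39261481  0.09497338] [ 0.73423083  1.69003275 -0.16937222]
top bottle 0.88 r 0.065 az -93.4
top lever_grip 0.71 r 0.166 az -159.6
[(0.72, array([ 0.56087721, -0.344438  ,  0.116     ]))]
[(0.6, array([ 0.57090469, -0.34715633,  0.116     ]))]
```

View pics/end.png

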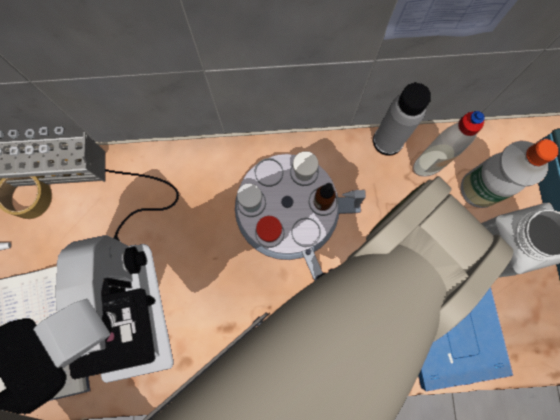

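The top view shows the bottle at (325,197), right in front of the pointer post at (350,203). The lever is at rest and the fingers are clear of it.

```bash
python3 -c "
from workcell import *
print(hand_in())"
```

```text
the job is handed in; nothing more can be done
None
```

I brought the dropper bottle round to the pointer with five lever strokes. The lever is back at rest, the arm is clear of everything, and I handed the job in at about 17 s; the hand-in gave no verdict. In the last picture the bottle looked right in front of the pointer, but the measured offset from the pointer place was about 10 mm (limit 14 mm).

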